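# Wedge a rocking drill case until it stands firm

## Robot

A 7-joint arm with a two-finger parallel gripper is mounted at the origin on a cart in front of the work surface, level with it; the furniture and walls round the work are solid. World frame = base frame: x ahead of the robot, y to its left, z up, the work surface at z = 0. Lengths are in mm, angles in rad, forces in N, time in s.
With the tool pointing down it reaches from about 425 to 950 mm from the base axis. Payload 4.7 kg.
Tool frame: the origin (TCP) lies on the centre line of the jaws, within the pads' length; the fingertips stand 8 mm ahead of it and the grasp point (between the pads) lies 11 mm behind it; z points along the fingers, y is the line along which they close (so a half turn about z gives the same grasp; the last joint's range is limited). The gripper opens to 87 mm and grips with 3 to 60 N. Pads are 19 mm wide; open, the fingers measure 117 mm over their backs; the gripper's body (75 mm by 190 mm) begins 51 mm behind the grasp point.
Start: joints at [-1.218, 0.469, -0.049, 1.532, 0.024, 1.141, -0.082], TCP at [251.461, 626.431, 230.573] pointing down, gripper open.
Joint ranges: [-2.59, 2.59], [-0.33, 1.99], [-1.39, 1.29], [0.1, 2.45], [-1.04, 4.18], [0.21, 1.99], [-2.66, 2.66]. Speed limits (rad/s): [2.57, 2.57, 3.14, 3.14, 3.14, 3.14, 3.14].

## Interface

Orientations are given as a unit quaternion [x, y, z, w].
In Python, from workcell import * gives the robot as it stands.
- The arm moves only by the tool arm_command, never from a script. Its argument "motion" is one flat list of numbers, 7 for each row, row after row: the shift along the tool's x, y, z in m, then the turn, a rotation vector about the tool's x, y, z in degrees, then the opening, from 0 (shut) to 1 (fully open). In form: [dx, dy, dz, ax, ay, az, fingers, dx, dy, dz, ax, ay, az, fingers, ...]. A call has 1 to 8 rows; each row shifts and turns the commanded pose from where the row before left it, along the tool's axes as they then stand; what a row does not reach is not made up. A row lasts 1/12 s, in which the tool goes at most 41.7 mm and 7.16 degrees, less where a joint would pass 70% of its speed; a pose out of reach is approached as far as the arm can. A call with a gripper value outside its range is refused whole. The fingers move at their own pace and stop on an object; the grip force is fixed at half the most. Time passes only in rows, so rows that do not move let the fingers close. It gives the time, the measured TCP pose, the force, the opening and the grip force at its end, in the units of the state.
- get_state(): the state, without advancing time (a new reading comes with each control period).
- camera(name): name is "side" or "top" or "wrist"; returns a dict with "pixels" (400x640x3 uint8, blue, green, red), "range_z" (400x640 float32, mm along the optical axis (not along the pixel's ray), 0 where there is no reading), "mtx" (3x3 intrinsics, pixels), "D" ([k1, k2, p1, p2, k3] as OpenCV has them; the pictures are not rectified), "R" (3x3) and "t" (3): a world point X has camera coordinates R X + t; the wrist camera has in their place "mount" (4x4, takes a point from camera to tool coordinates, whose origin is the TCP and whose axes are the flange's). Camera axes: x right, y down, z forward; pixel columns grow to the right and rows downward; lengths in mm; the calibration is good to about 2 mm. A picture is of the moment at which its call begins: read the wrist's pose just before it.
- finish_job(): hands the job in; it is judged then, once.
Trained networks look in the newest picture that a camera, given by its name, has taken for a name from the list of things; names that differ only in an ending like _2 or _b are one class to them, and where a whole thing is asked for, a point or a joint stands for the part that bears it (a point fixed in the world has none). Each returns a list of dicts, best first, with "score" (0 to 1); they miss things now and then, are a little off and sometimes report something else, mostly with a low value. They report only what shows in the picture. A call takes as long as a camera call.
- trace(camera, name): "mask" (400x640 bool, what is visible of it) and "location" ([column, row] in pixels, amid what is visible of it).
The state is a dict: "time": time; "joint_pos": joint angles; "dq": joint speeds; "joint_efforts": joint torques, N m; "tool_pos": TCP position; "orientation": TCP orientation; "ft_force": force on the tool from outside, world axes, zero at the start; "torque": the same for the moment, N m; "gripper_width": finger opening in mm; "gripper_force": force on a finger pad.
Only numpy, scipy, OpenCV 4.12 (cv2) and the standard library are available. Lean on these libraries where they do the work, as an engineer would, in place of code of your own. Each camera call takes 0.05 s, during which the arm holds its last target. There are 200 camera calls.

## Task

The grey drill case rocks because its orange foot is too short: press down on the yellow pad above that foot so that the case visibly tips, and let it come back. Then push the red wedge, thin end first, along the surface under the orange foot until it just takes up the gap: do not pick it up, jack the case out of level, shove the case along or move the things around it. Last, press the yellow pad firmly again; if it still rocks, push the wedge further, and finish while holding the pad pressed down with the case level and firm on the wedge.

Things in the scene. Friction and masses are not known exactly. Their poses are not given: they have to be found in the camera images.
- case: Closed grey drill case, 134 (x, -65 to +69) by 285 (y) by 79 mm high, about 2.2 kg in all. Origin: middle of its underside, 22 mm above the surface when level; z up; the short foot is at its +y end. Four round feet 22 mm in diameter and 22 mm high at x = -46 and +54, y = -122 and +122 mm; the one at (-46, +122) is short. At the start it stands level on the other three.
- short_foot: The short orange foot, 22 mm in diameter, fixed to the case; its lower end hangs an unknown 4 to 8.5 mm above the surface. Origin: on its axis, roughly level with the underside of the case (4 to 8.5 mm above it). Its axis is 20 mm in from the +y end face of the case.
- press_pad: Yellow slick plastic round pad, 40 mm in diameter, 5 mm thick, fixed on the lid above the short foot, at (-34, +118) mm in the case's frame. Origin: centre of its underside, 101 mm above the surface when the case is level. Pressing it straight down with about 3 N tips the case until the short foot lands.
- pad_top (a point): Centre of the pad's upper face, 106 mm above the work surface when the case is level. It dips by about the gap when the case rocks onto the short foot.
- wedge: Loose red wedge, 80 g, flat on the surface. Origin: middle of its thin edge; +x points the way the thin edge leads, z up. Blade 40 mm wide, rising from 1.5 mm at the thin edge to 13 mm 80 mm behind it; then the push head, 26 long, 64 wide, 22 mm high. Starts with the thin edge 15 to 50 mm outside the case's end, aimed square at the short foot to about 0.1 rad and 6 mm.
- wedge_back (a point): Middle of the flat upright back face of the wedge's push head, 106 mm behind the thin edge, 11 mm above the surface. The wedge slides with under 1 N; the push rises to about 3 to 6 N once it wedges under the foot. Friction keeps it where it is left.
- grease_tin: green tin with a cream lid, 67 mm across, 48 mm high, standing behind the work; origin under its centre; leave alone
- spark_plug: spark plug lying, 21x82x24 mm, in front of the gauge at the back left; origin under its centre; leave alone
- stone: red-brown oilstone slab 42x130x20 mm, near the robot at the left; origin under its centre; leave alone
- claw_puller: small black two-claw puller lying flat, 48x64x18 mm, behind the right end of the case; origin under its centre; leave alone

How it is judged:
By the outcome, as a careful person would: the job done as asked, in the order asked, and still so for the second after the job is handed in, while the arm keeps its last pose, push and grip.
It also fails if it takes over 64 s, if anything falls off the work surface, if the arm or the gripper's body presses on something with over 40 N, if the wrist force passes 120 N, or if a joint passes its speed limit or range.

## Working session

There is one attempt and no reset: what is moved stays moved. The work goes in short steps, Python scripts to look and compute and a tool call to move; the robot and the scene stay as the last step left them, time stands still between calls to the robot, and variables do not carry over. Pictures are saved under pics/ and viewed, at most 10 in all, crops included, and the job is handed in when it is done.

Besides the shell and the picture viewer there is one more tool, called by a JSON object that holds its "api" and its "payload", one argument or row to a line. arm_command: Moves the arm, as the interface text tells. Its arguments: {"type":"object","properties":{"motion":{"type":"array","items":{"type":"number"}}},"required":["motion"]}

```bash
mkdir -p pics; cat > h.py <<'E'
from workcell import *
import numpy as np, cv2
from scipy.spatial.transform import Rotation as Ro
def snap(n):
    s=get_state(); c=camera(n)
    if 'mount' in c:
        T=np.eye(4);T[:3,:3]=Ro.from_quat(s['orientation']).as_matrix();T[:3,3]=s['tool_pos']
        M=T@np.array(c['mount']); c['Rw'],c['o']=M[:3,:3],M[:3,3]
    else:
        R=np.array(c['R']); c['Rw']=R.T; c['o']=-R.T@np.array(c['t']).ravel()
    return c
def pts(c,mask):
    v,u=np.nonzero(mask&(c['range_z']>0)); z=c['range_z'][v,u]
    p=cv2.undistortPoints(np.stack([u,v],1).astype(np.float64)[:,None],np.array(c['mtx']),np.array(c['D']))[:,0]
    return (np.c_[p*z[:,None],z])@c['Rw'].T+c['o']
E
python3 - <<'E'
from h import *
np.set_printoptions(precision=1,suppress=True)
s=get_state();print(s['time'],s['tool_pos'],s['orientation'],s['ft_force'])
for n in ['top','side']:
    c=snap(n); cv2.imwrite(f'pics/{n}0.png',c['pixels']); print(n,c['o'],c['Rw'][:,2])
    for t in ['case','press_pad','wedge','short_foot','grease_tin','spark_plug','stone','claw_puller']:
        for d in trace(n,t)[:2]:
            P=pts(c,d['mask']); print(t,round(d['score'],2),d['location'],len(P),np.median(P,0) if len(P) else '',np.percentile(P,2,axis=0) if len(P) else '',np.percentile(P,98,axis=0)if len(P) else '')
E
```

```text
0.0 [251.3 625.9 229.5] [ 0.2  1.  -0.  -0. ] [0.9 0.5 0.9]
top [ 390.2    8.4 1260.3] [ 0.1 -0.  -1. ]
case 0.74 [362.4, 192.1] 6577 [ 524.7 -121.   101.5] [ 459.5 -256.4   51.7] [593.7  14.5 107.5]
press_pad 0.55 [315.9, 207.4] 244 [473.1  -8.5 107.2] [455.1 -26.6 100.9] [491.2   9.7 112.1]
wedge 0.68 [265.5, 227.6] 826 [445.  112.   12.6] [411.3  51.6   1.3] [468.  152.4  27.6]
grease_tin 0.8 [279.0, 146.5] 585 [641.3  77.6  47.7] [612.6  48.7  26.2] [671.9 106.5  53. ]
spark_plug 0.73 [234.6, 161.6] 135 [599.9 192.9  16.7] [590.1 159.4   1.5] [609.9 219.2  24.9]
stone 0.87 [229.1, 264.1] 948 [354.  196.5  21.5] [334.7 130.    3.6] [373.1 255.9  26.8]
claw_puller 0.79 [395.9, 141.4] 193 [ 657.3 -218.7   13.8] [ 629.  -241.8   -0.8] [ 673.7 -193.2   19.9]
side [ 478.7 -915.3  868.3] [ 0.   0.8 -0.7]
case 0.94 [326.0, 243.1] 7349 [ 531.1 -172.4  103. ] [ 460.  -268.2    7.7] [601.7  14.4 107.6]
press_pad 0.59 [296.9, 190.7] 164 [477.5 -12.3 109.1] [459.6 -29.5 105.5] [493.9   8.1 112. ]
wedge 0.59 [284.2, 183.8] 429 [441.5 123.8  17.4] [413.7  52.2   4.1] [473.4 150.   28.6]
grease_tin 0.58 [366.0, 188.8] 690 [645.9  60.   48.1] [616.8  43.8   7.7] [677.6 105.3  53.5]
spark_plug 0.56 [343.2, 166.9] 88 [603.3 193.1  18.6] [593.6 160.9  10.4] [611.3 220.1  26.7]
stone 0.61 [252.9, 170.8] 565 [358.4 174.6  23.3] [337.8 123.1   7. ] [378.5 251.9  27.3]
claw_puller 0.53 [386.4, 284.2] 396 [ 652.8 -219.2   14.3] [ 628.2 -246.1    1. ] [ 675.8 -190.6   20.8]
claw_puller 0.28 [325.4, 244.3] 7254 [ 531.3 -174.4  103. ] [ 461.7 -268.2   27.9] [601.   10.6 107.7]
```

View pics/top0.png

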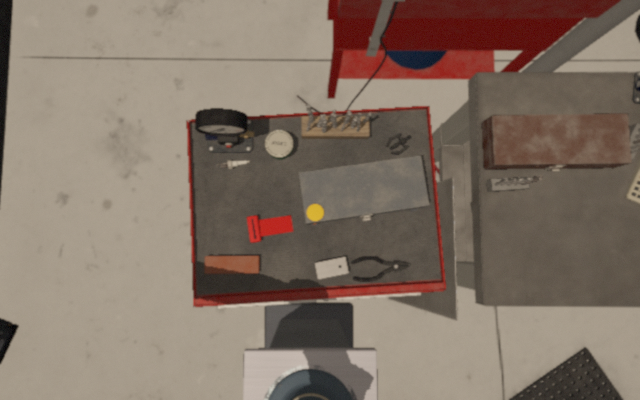

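View pics/side0.png

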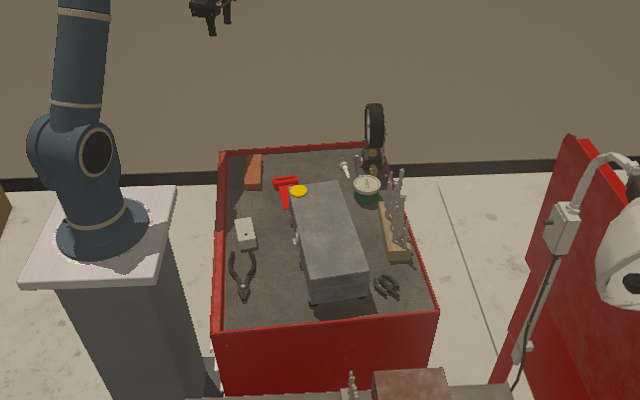

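The top view shows the wedge (head at ~253,229, thin edge at ~293,224) aimed at the pad corner (315,212) of the case. The side view agrees, and nothing stands between the wedge and the case. Next I'll fit the poses.

```bash
cat > fit.py <<'E'
from h import *
np.set_printoptions(precision=2,suppress=True)
def rect(P):
    (c,s,a)=cv2.minAreaRect(P[:,:2].astype(np.float32)); return np.array(c),np.array(s),a
for n in ['top','side']:
    c=snap(n)
    full=pts(c,np.ones((400,640),bool))
    L=full[(full[:,2]>95)&(full[:,2]<106)&(abs(full[:,0]-530)<110)&(abs(full[:,1]+125)<170)]
    print(n,'lid',len(L),*rect(L),'z',np.median(L[:,2]))
    k=trace(n,'press_pad')
    if k: P=pts(c,k[0]['mask']);P=P[P[:,2]>104]; print('pad',rect(P),np.median(P[:,2]))
    P=pts(c,trace(n,'wedge')[0]['mask'])
    print('floor',np.median(full[(abs(full[:,0]-400)<20)&(abs(full[:,1]-80)<25)][:,2]))
    H=P[P[:,2]>17.5]; print('wedge',rect(P),'head',rect(H),'n',len(H))
    if n=='top': 
        im=cv2.resize(c['pixels'][180:260,220:350],None,fx=6,fy=6,interpolation=cv2.INTER_CUBIC); cv2.imwrite('pics/wz.png',im)
E
python3 fit.py
```

```text
top lid 6023 [ 527.89 -120.71] [118.93 285.43] 8.33163070678711 z 101.48634825227305
pad (array([471.92,  -8.46]), array([34.12, 36.31]), 0.44460004568099976) 107.5697811124345
floor 1.1347986271520085
wedge (array([473.37,  -8.51]), array([37.06, 36.41]), 0.031411152333021164) head (array([473.37,  -8.51]), array([37.06, 36.41]), 0.031411152333021164) n 238
side lid 5016 [ 530.47 -120.55] [119.64 290.41] 8.516542434692383 z 103.4914603690388
pad (array([476.8 , -11.12]), array([39.06, 40.62]), 1.722088098526001) 109.27312462268014
floor 3.7832238343441986
wedge (array([450.82,  98.82]), array([ 64.3 , 108.12]), 11.1207857131958) head (array([444.81, 129.84]), array([63.97, 44.77]), 9.922779083251953) n 207
```

View pics/wz.png

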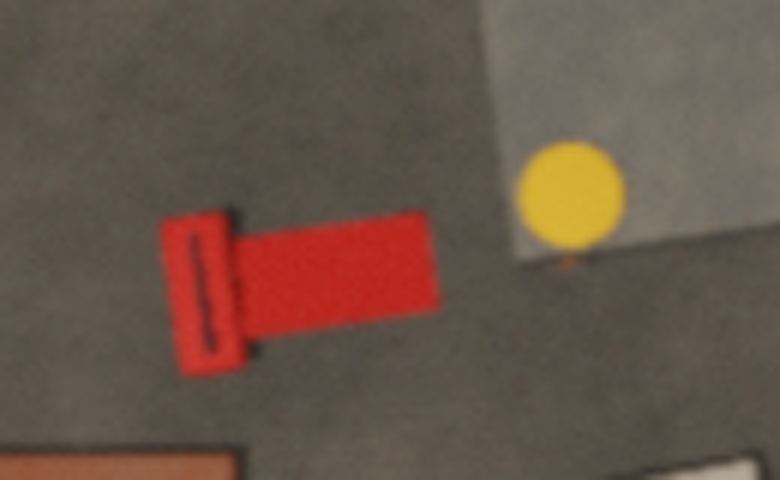

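```bash
cat > wfit.py <<'E'
from h import *
np.set_printoptions(precision=2,suppress=True)
def wedge(n='top'):
    c=snap(n); hsv=cv2.cvtColor(c['pixels'],cv2.COLOR_BGR2HSV)
    m=((hsv[...,0]<6)|(hsv[...,0]>174))&(hsv[...,1]>190)&(hsv[...,2]>120)
    k,l,st,ce=cv2.connectedComponentsWithStats(m.astype(np.uint8)); 
    for i in range(1,k):
        if st[i,4]<60: continue
        P=pts(c,l==i)
        if not(400<np.median(P[:,0])<500 and 0<np.median(P[:,1])<180): continue
        (cc,s,a)=cv2.minAreaRect(P[:,:2].astype(np.float32)); print(n,'wedge',st[i,4],np.array(cc),np.array(s),a)
        q=P[:,:2]@np.array([np.sin(.15),-np.cos(.15)]); r=P[:,:2]@np.array([np.cos(.15),np.sin(.15)])
        # axis by blade row-wise centres
        b=[(t,(r[abs(q-t)<2].min()+r[abs(q-t)<2].max())/2) for t in np.arange(q.min()+30,q.max()-4,3)]
        f=np.polyfit(*np.array(b).T,1); print(' slope vs 0.15 dir',f[0],'q',q.min(),q.max(),'r at tip',np.polyval(f,q.max()),'r head',(r[q<q.min()+20].min()+r[q<q.min()+20].max())/2)
if __name__=='__main__':
    wedge('top');wedge('side')
    F=np.array([462.5,-7.3]);print('foot q,r',F@[np.sin(.15),-np.cos(.15)],F@[np.cos(.15),np.sin(.15)])
    s=get_state(); print(s['time'],s['tool_pos'],Ro.from_quat(s['orientation']).as_matrix())
E
python3 wfit.py
```

```text
top wedge 714 [444.83  99.49] [ 61.17 102.6 ] 9.055327415466309
 slope vs 0.15 dir -0.0011906110589780547 q -83.34193372529009 19.257053580881998 r at tip 455.2195923252709 r head 454.4199772498627
side wedge 147 [441.81 137.33] [61.08 28.01] 12.956315040588379Traceback (most recent call last):
  File "wfit.py", line 17, in <module>
    wedge('top');wedge('side')
                 ~~~~~^^^^^^^^
  File "wfit.py", line 15, in wedge
    f=np.polyfit(*np.array(b).T,1); print(' slope vs 0.15 dir',f[0],'q',q.min(),q.max(),'r at tip',np.polyval(f,q.max()),'r head',(r[q<q.min()+20].min()+r[q<q.min()+20].max())/2)
TypeError: polyfit() missing 2 required positional arguments: 'y' and 'deg'
```

```bash
cat > st.py <<'E'
from h import *
np.set_printoptions(precision=2,suppress=True)
def st(target=None):
    s=get_state(); R=Ro.from_quat(s['orientation']).as_matrix(); p=np.array(s['tool_pos'])
    print(round(s['time'],2),p,'yaw_y(deg)',np.degrees(np.arctan2(R[1,1],R[0,1])),'z',R[:,2],'F',np.array(s['ft_force']),'w',s['gripper_width'])
    if target is not None: print('delta tool mm',R.T@(np.array(target)-p))
    return s
E
python3 -c "from st import *;st([472,-8,150])"
```

```text
1.3 [251.47 626.43 230.55] yaw_y(deg) 68.1244237862167 z [-0.  0. -1.] F [ 0.24 -0.02 -0.01] w 87.35522194484713
delta tool mm [-441.04 -506.58   80.49]
```

{"api": "arm_command", "payload": {
  "motion": [0, 0, 0, 0, 0, 7, 0, 0, 0, 0, 0, 0, 7, 0, 0, 0, 0, 0, 0, 7, 0, 0, 0, 0, 0, 0, 7, 0, 0, 0, 0, 0, 0, 7, 0, 0, 0, 0, 0, 0, 7, 0, 0, 0, 0, 0, 0, 7, 0, 0, 0, 0, 0, 0, 7, 0]
}}

```text
time: 1.97
tool_pos: [251.4, 626.5, 230.6]
orientation: [0.631, 0.776, 0.0, -0.0]
ft_force: [-0.1, 1.0, -0.6]
gripper_width: 41.7
gripper_force: 0.0
```

```bash
python3 -c "from st import *;st([472,-8,150])"
```

```text
1.97 [251.37 626.46 230.6 ] yaw_y(deg) 11.78610180549386 z [-0.  0. -1.] F [-0.09  1.01 -0.62] w 41.746596344074014
delta tool mm [-666.16   86.39   80.5 ]
```

{"api": "arm_command", "payload": {
  "motion": [0, 0, 0, 0, 0, 3.3, 0, -0.035, 0.0065, 0, 0, 0, 0, 0, -0.035, 0.0065, 0, 0, 0, 0, 0, -0.035, 0.0065, 0, 0, 0, 0, 0, -0.035, 0.0065, 0, 0, 0, 0, 0, -0.035, 0.0065, 0, 0, 0, 0, 0, -0.035, 0.0065, 0, 0, 0, 0, 0, -0.035, 0.0065, 0, 0, 0, 0, 0]
}}

```text
time: 2.63
tool_pos: [334.3, 389.7, 230.7]
orientation: [0.651, 0.76, 0.0, -0.0]
ft_force: [0.5, 0.5, 1.1]
gripper_width: 0.8
gripper_force: 0.0
```

{"api": "arm_command", "payload": {
  "motion": [-0.035, 0.0065, 0, 0, 0, 0, 0, -0.035, 0.0065, 0, 0, 0, 0, 0, -0.035, 0.0065, 0, 0, 0, 0, 0, -0.035, 0.0065, 0, 0, 0, 0, 0, -0.035, 0.0065, 0, 0, 0, 0, 0, -0.035, 0.0065, 0, 0, 0, 0, 0, -0.035, 0.0065, 0, 0, 0, 0, 0, -0.035, 0.0065, 0, 0, 0, 0, 0]
}}

```text
time: 3.3
tool_pos: [428.7, 120.9, 230.9]
orientation: [0.651, 0.759, 0.001, -0.0]
ft_force: [1.7, 0.3, -0.0]
gripper_width: 0.8
gripper_force: 0.0
```

```bash
python3 -c "from st import *;st([472,-8,126])"
```

```text
3.3 [428.67 120.94 230.91] yaw_y(deg) 8.835742599734917 z [ 0.  0. -1.] F [ 1.72  0.33 -0.03] w 0.785802195241158
delta tool mm [-134.15   22.91  104.83]
```

{"api": "arm_command", "payload": {
  "motion": [-0.03, 0.005, 0, 0, 0, 0, 0, -0.03, 0.005, 0.015, 0, 0, 0, 0, -0.03, 0.005, 0.02, 0, 0, 0, 0, -0.03, 0.005, 0.02, 0, 0, 0, 0, -0.014, 0.003, 0.02, 0, 0, 0, 0, 0, 0, 0.02, 0, 0, 0, 0, 0, 0, 0.01, 0, 0, 0, 0, 0, 0, 0, 0, 0, 0, 0]
}}

```text
time: 3.97
tool_pos: [470.1, -6.1, 123.7]
orientation: [0.651, 0.759, -0.002, -0.001]
ft_force: [0.8, 0.4, 0.8]
gripper_width: 0.4
gripper_force: 0.0
```

```bash
python3 - <<'E'
from st import *
st([472,-8,115])
c=snap('side'); cv2.imwrite('pics/s1.png',cv2.resize(c['pixels'][110:310,200:440],None,fx=3,fy=3,interpolation=cv2.INTER_CUBIC))
for n in ['wrist']:
    c=snap(n); cv2.imwrite('pics/w1.png',c['pixels'])
E
```

```text
3.97 [470.06  -6.14 123.72] yaw_y(deg) 8.827051062082411 z [-0. -0. -1.] F [0.8  0.41 0.8 ] w 0.36593679257661454
delta tool mm [-2.13  1.67  8.72]
```

View pics/s1.png

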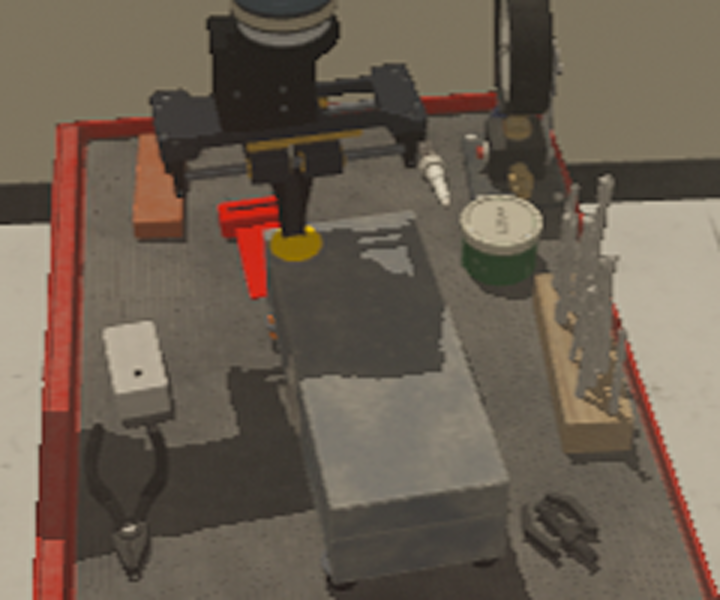

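View pics/w1.png

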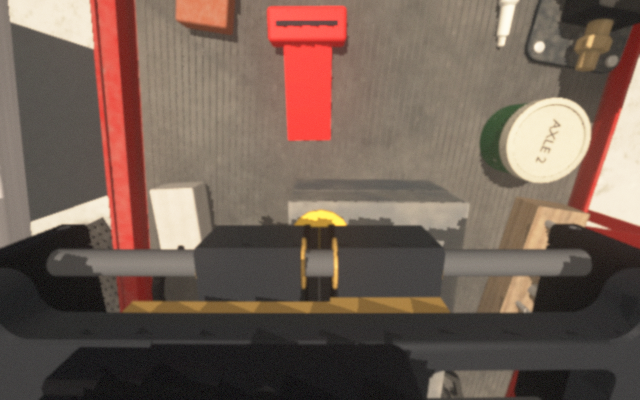

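{"api": "arm_command", "payload": {
  "motion": [-0.002, 0.001, 0.003, 0, 0, 0, 0, 0, 0, 0.003, 0, 0, 0, 0, 0, 0, 0.001, 0, 0, 0, 0, 0, 0, 0.001, 0, 0, 0, 0, 0, 0, 0.001, 0, 0, 0, 0, 0, 0, 0.001, 0, 0, 0, 0, 0, 0, 0.001, 0, 0, 0, 0, 0, 0, 0, 0, 0, 0, 0]
}}

```text
time: 4.73
tool_pos: [472.8, -8.1, 114.4]
orientation: [0.651, 0.759, -0.0, -0.0]
ft_force: [-0.3, 0.6, 0.2]
gripper_width: 0.3
gripper_force: 0.0
```

{"api": "arm_command", "payload": {
  "motion": [0, 0, 0.001, 0, 0, 0, 0, 0, 0, 0.001, 0, 0, 0, 0, 0, 0, 0.001, 0, 0, 0, 0, 0, 0, 0, 0, 0, 0, 0]
}}

```text
time: 5.07
tool_pos: [472.9, -8.1, 111.4]
orientation: [0.651, 0.759, 0.0, -0.0]
ft_force: [-0.1, 0.7, 1.0]
gripper_width: 0.5
gripper_force: 0.8
```

{"api": "arm_command", "payload": {
  "motion": [0, 0, 0.001, 0, 0, 0, 0, 0, 0, 0.001, 0, 0, 0, 0, 0, 0, 0, 0, 0, 0, 0]
}}

```text
time: 5.32
tool_pos: [473.0, -8.1, 109.8]
orientation: [0.651, 0.759, 0.0, -0.0]
ft_force: [-1.6, 0.8, 6.5]
gripper_width: 0.2
gripper_force: 3.1
```

{"api": "arm_command", "payload": {
  "motion": [0, 0, 0.001, 0, 0, 0, 0, 0, 0, 0.001, 0, 0, 0, 0, 0, 0, 0, 0, 0, 0, 0]
}}

```text
time: 5.57
tool_pos: [473.0, -8.0, 109.4]
orientation: [0.651, 0.759, 0.001, -0.001]
ft_force: [-8.5, 0.6, 24.2]
gripper_width: 0.6
gripper_force: 12.1
```

{"api": "arm_command", "payload": {
  "motion": [0, 0, 0.001, 0, 0, 0, 0, 0, 0, 0.001, 0, 0, 0, 0, 0, 0, 0, 0, 0, 0, 0]
}}

```text
time: 5.82
tool_pos: [473.0, -8.0, 109.1]
orientation: [0.651, 0.759, 0.001, -0.002]
ft_force: [-13.5, 1.0, 42.6]
gripper_width: 0.7
gripper_force: 21.7
```

{"api": "arm_command", "payload": {
  "motion": [0, 0, 0.001, 0, 0, 0, 0, 0, 0, 0.001, 0, 0, 0, 0, 0, 0, 0, 0, 0, 0, 0]
}}

```text
time: 6.07
tool_pos: [473.1, -8.0, 108.9]
orientation: [0.651, 0.759, 0.002, -0.002]
ft_force: [-20.0, 1.1, 61.4]
gripper_width: 0.4
gripper_force: 31.5
```

{"api": "arm_command", "payload": {
  "motion": [0, 0, -0.002, 0, 0, 0, 0, 0, 0, -0.002, 0, 0, 0, 0, 0, 0, 0, 0, 0, 0, 0]
}}

```text
time: 6.32
tool_pos: [473.0, -8.0, 109.4]
orientation: [0.651, 0.759, 0.001, -0.001]
ft_force: [-7.0, 1.0, 22.6]
gripper_width: 0.8
gripper_force: 11.7
```

```bash
cat > lid.py <<'E'
from st import *
def lid(n='top'):
    c=snap(n); f=pts(c,np.ones((400,640),bool))
    L=f[(f[:,2]>88)&(f[:,2]<106)&(abs(f[:,0]-528)<95)&(abs(f[:,1]+121)<150)]
    A=np.c_[L[:,0]-528,L[:,1]+121,np.ones(len(L))]
    for _ in range(4):
        k=np.linalg.lstsq(A,L[:,2],rcond=None)[0]; e=abs(A@k-L[:,2]); A,L=A[e<3],L[e<3]
    cc=cv2.minAreaRect(L[:,:2].astype(np.float32))
    print(n,'slopes mrad',k[:2]*1000,'z at foot',k@[-65,114,1],'mid',k[2],len(L),cc)
if __name__=='__main__':
    st(); lid('top'); lid('side')
E
python3 lid.py
```

```text
6.32 [472.99  -7.98 109.37] yaw_y(deg) 8.816210004212412 z [ 0.  0. -1.] F [-6.98  0.95 22.65] w 0.7546027964459655
top slopes mrad [ 55.02 -11.96] z at foot 96.96458836722002 mid 101.90512120124141 2865 ((525.4089965820312, -149.96624755859375), (117.851318359375, 221.4761199951172), 8.282584190368652)
side slopes mrad [47.46 -8.49] z at foot 99.33217931607965 mid 103.38503412476518 2955 ((524.0734252929688, -119.65859985351562), (117.96855926513672, 288.6337890625), 8.053498268127441)
```

{"api": "arm_command", "payload": {
  "motion": [0, 0, -0.001, 0, 0, 0, 0, 0, 0, -0.001, 0, 0, 0, 0, 0, 0, -0.001, 0, 0, 0, 0, 0, 0, -0.001, 0, 0, 0, 0, 0, 0, -0.001, 0, 0, 0, 0, 0, 0, -0.001, 0, 0, 0, 0, 0, 0, -0.001, 0, 0, 0, 0, 0, 0, -0.001, 0, 0, 0, 0]
}}

```text
time: 7.08
tool_pos: [472.7, -8.1, 115.4]
orientation: [0.651, 0.759, -0.0, -0.0]
ft_force: [0.5, 0.3, 0.7]
gripper_width: 0.2
gripper_force: 0.0
```

{"api": "arm_command", "payload": {
  "motion": [0, 0, -0.002, 0, 0, 0, 0, 0, 0, -0.002, 0, 0, 0, 0, 0, 0, -0.01, 0, 0, 0, 0, 0, 0, -0.01, 0, 0, 0, 0, 0, 0, -0.01, 0, 0, 0, 0, 0, 0, -0.01, 0, 0, 0, 0, 0, 0, -0.01, 0, 0, 0, 0, 0, 0, -0.01, 0, 0, 0, 0]
}}

```text
time: 7.75
tool_pos: [473.1, -8.1, 180.9]
orientation: [0.651, 0.759, 0.0, 0.0]
ft_force: [-0.2, -0.1, -0.2]
gripper_width: 0.1
gripper_force: 0.0
```

```bash
python3 - <<'E'
from lid import *
lid('top');lid('side')
import math
# pre-push point: behind wedge back
from wfit import wedge
wedge('top')
d=np.array([np.sin(.15),-np.cos(.15)]);e=np.array([np.cos(.15),np.sin(.15)])
p=-125*d+455*e
st([*p,160])
E
```

```text
top slopes mrad [0.47 1.67] z at foot 101.63173005650772 mid 101.47165814275033 3158 ((532.6557006835938, -155.06153869628906), (118.31755065917969, 214.6099395751953), 8.413249969482422)
side slopes mrad [1.98 2.29] z at foot 103.62923922858948 mid 103.49635497121125 4639 ((530.8062744140625, -121.49969482421875), (118.12430572509766, 288.24688720703125), 8.201491355895996)
top wedge 615 [443.48 105.75] [60.   89.54] 8.106657028198242
 slope vs 0.15 dir 0.01344111648411561 q -83.07525522136943 6.630936889298408 r at tip 455.7214165212794 r head 454.55705424978004
7.9 [473.52  -7.97 180.5 ] yaw_y(deg) 8.837100051449218 z [ 0.  0. -1.] F [-0.52  0.32 -1.08] w 0.21032710574976193
delta tool mm [203.68 -11.19  20.58]
```

Case tipped (~50 mrad, gap ≈5 mm) and came back level. Now I'll go behind the wedge, fingers part open.

{"api": "arm_command", "payload": {
  "motion": [0.032, -0.002, 0, 0, 0, 0, 0.28, 0.032, -0.002, 0, 0, 0, 0, 0.28, 0.032, -0.002, 0, 0, 0, 0, 0.28, 0.032, -0.002, 0, 0, 0, 0, 0.28, 0.032, -0.002, 0, 0, 0, 0, 0.28, 0.03, -0.001, 0, 0, 0, 0, 0.28, 0, 0, 0.02, 0, 0, 0, 0.28, 0, 0, 0.03, 0, 0, 0, 0.28]
}}

```text
time: 8.57
tool_pos: [434.1, 181.3, 130.5]
orientation: [0.649, 0.761, 0.003, 0.001]
ft_force: [0.9, -0.5, 0.1]
gripper_width: 24.4
gripper_force: 0.0
```

{"api": "arm_command", "payload": {
  "motion": [0, 0, 0.03, 0, 0, 0, 0.28, 0, 0, 0.03, 0, 0, 0, 0.28, 0, 0, 0.02, 0, 0, 0, 0.28, 0, 0, 0.005, 0, 0, 0, 0.28, 0, 0, 0, 0, 0, 0, 0.28]
}}

```text
time: 8.98
tool_pos: [431.7, 177.2, 43.0]
orientation: [0.651, 0.759, -0.002, -0.001]
ft_force: [0.3, 0.1, -0.0]
gripper_width: 24.7
gripper_force: 0.0
```

```bash
python3 - <<'E'
from st import *
d=np.array([np.sin(.15),-np.cos(.15)]);e=np.array([np.cos(.15),np.sin(.15)])
s=st([*(-100*d+455*e),15]); p=np.array(s['tool_pos'])[:2];print('q,r',p@d,p@e)
c=snap('wrist'); cv2.imwrite('pics/w2.png',c['pixels'])
E
```

```text
8.98 [431.7  177.2   43.03] yaw_y(deg) 8.812406350746482 z [-0. -0. -1.] F [ 0.31  0.07 -0.03] w 24.698995396731082
delta tool mm [-10.66   1.73  28.05]
q,r -110.70207487394671 453.3365348934151
```

View pics/w2.png

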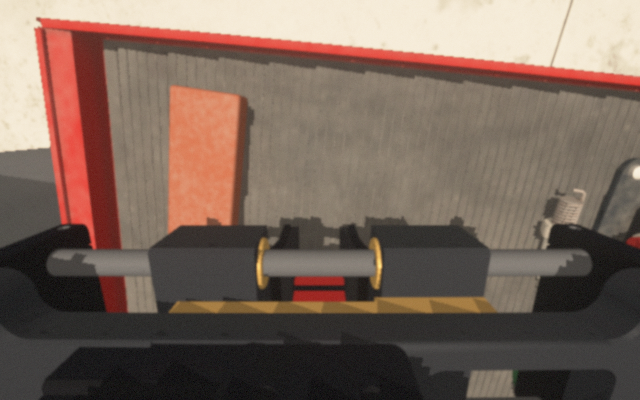

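{"api": "arm_command", "payload": {
  "motion": [0, 0.001, 0.015, 0, 0, 0, 0.28, 0, 0.001, 0.01, 0, 0, 0, 0.28, 0, 0, 0.003, 0, 0, 0, 0.28, -0.005, 0, 0, 0, 0, 0, 0.28, -0.004, 0, 0, 0, 0, 0, 0.28, -0.003, 0, 0, 0, 0, 0, 0.28, -0.003, 0, 0, 0, 0, 0, 0.28, 0, 0, 0, 0, 0, 0, 0.28]
}}

```text
time: 9.7
tool_pos: [437.6, 162.7, 17.0]
orientation: [0.651, 0.759, 0.0, 0.0]
ft_force: [-0.6, 0.1, -0.3]
gripper_width: 24.0
gripper_force: 0.0
```

```bash
cat > q.py <<'E'
from st import *
d=np.array([np.sin(.15),-np.cos(.15)]);e=np.array([np.cos(.15),np.sin(.15)])
def q():
    s=st(); p=np.array(s['tool_pos'])[:2];print('q,r',p@d,p@e,'Fq',np.array(s['ft_force'])[:2]@d)
q()
E
python3 q.py; python3 -c "
from wfit import *
wedge('top')"
```

```text
9.7 [437.58 162.68  17.01] yaw_y(deg) 8.74676009115046 z [ 0.  0. -1.] F [-0.58  0.06 -0.28] w 23.983765342549223
q,r -95.4604306958584 456.9755034910998 Fq -0.1488189138247055
```

{"api": "arm_command", "payload": {
  "motion": [0, -0.002, 0.001, 0, 0, 0, 0.28, -0.003, 0, 0, 0, 0, 0, 0.28, -0.006, 0, 0, 0, 0, 0, 0.28, -0.006, 0, 0, 0, 0, 0, 0.28, -0.006, 0, 0, 0, 0, 0, 0.28, -0.006, 0, 0, 0, 0, 0, 0.28, -0.004, 0, 0, 0, 0, 0, 0.28, 0, 0, 0, 0, 0, 0, 0.28]
}}

```text
time: 10.42
tool_pos: [440.2, 131.1, 15.6]
orientation: [0.651, 0.759, -0.0, 0.0]
ft_force: [0.9, -0.3, 0.6]
gripper_width: 24.3
gripper_force: 0.0
```

```bash
python3 q.py; python3 - <<'E'
from lid import *
lid('side')
from wfit import wedge
wedge('top')
c=snap('side'); cv2.imwrite('pics/s2.png',cv2.resize(c['pixels'][150:250,240:360],None,fx=6,fy=6,interpolation=cv2.INTER_CUBIC))
c=snap('top'); cv2.imwrite('pics/t2.png',cv2.resize(c['pixels'][180:260,220:350],None,fx=6,fy=6,interpolation=cv2.INTER_CUBIC))
E
```

```text
10.42 [440.18 131.1   15.57] yaw_y(deg) 8.701133518399986 z [ 0. -0. -1.] F [ 0.89 -0.3   0.6 ] w 24.25480459818047
q,r -63.848097407855676 454.8251727119435 Fq 0.42837657641291693
side slopes mrad [2.2  2.52] z at foot 103.60412539658293 mid 103.45960010194126 4672 ((530.7724609375, -121.052490234375), (118.50062561035156, 288.91436767578125), 8.25704574584961)
```

View pics/s2.png

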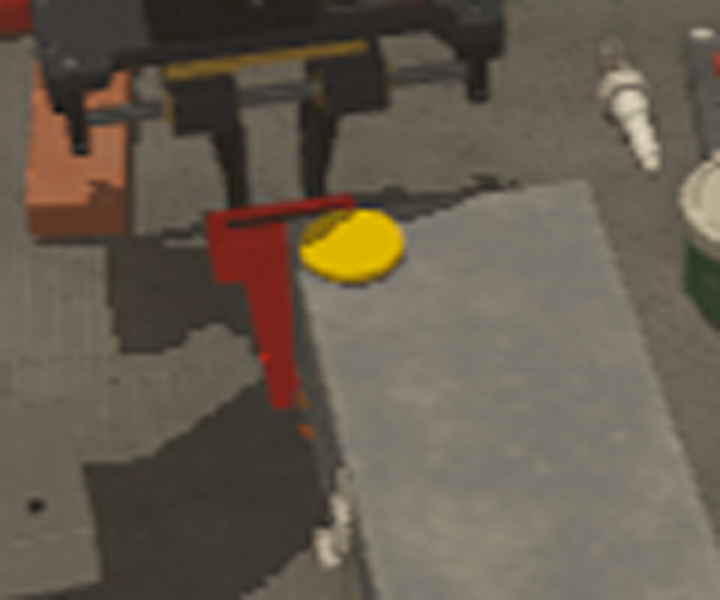

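{"api": "arm_command", "payload": {
  "motion": [-0.005, 0, 0, 0, 0, 0, 0.28, -0.005, 0, 0, 0, 0, 0, 0.28, -0.005, 0, 0, 0, 0, 0, 0.28, -0.004, 0, 0, 0, 0, 0, 0.28, -0.003, 0, 0, 0, 0, 0, 0.28, -0.002, 0, 0, 0, 0, 0, 0.28, 0, 0, 0, 0, 0, 0, 0.28]
}}

```text
time: 11.2
tool_pos: [443.8, 108.2, 15.6]
orientation: [0.651, 0.759, -0.0, 0.0]
ft_force: [-0.4, 0.2, -1.2]
gripper_width: 24.2
gripper_force: 0.0
```

{"api": "arm_command", "payload": {
  "motion": [-0.001, 0, 0, 0, 0, 0, 0.28, -0.001, 0, 0, 0, 0, 0, 0.28, 0, 0, 0, 0, 0, 0, 0.28]
}}

```text
time: 11.45
tool_pos: [444.0, 106.8, 15.5]
orientation: [0.651, 0.759, 0.0, -0.0]
ft_force: [-0.1, -0.7, 0.2]
gripper_width: 24.3
gripper_force: 0.0
```

```bash
python3 q.py
```

```text
11.45 [444.   106.81  15.55] yaw_y(deg) 8.830417485338254 z [ 0.  0. -1.] F [-0.11 -0.68  0.22] w 24.28244821199349
q,r -39.2640194158305 454.9805219966361 Fq 0.6522145085484052
```

{"api": "arm_command", "payload": {
  "motion": [-0.001, 0, 0, 0, 0, 0, 0.28, -0.001, 0, 0, 0, 0, 0, 0.28, -0.001, 0, 0, 0, 0, 0, 0.28, -0.001, 0, 0, 0, 0, 0, 0.28]
}}

```text
time: 11.78
tool_pos: [444.6, 102.9, 15.5]
orientation: [0.651, 0.759, 0.0, -0.0]
ft_force: [0.5, 0.0, -1.0]
gripper_width: 24.4
gripper_force: 0.3
```

{"api": "arm_command", "payload": {
  "motion": [-0.001, 0, 0, 0, 0, 0, 0.28, -0.001, 0, 0, 0, 0, 0, 0.28]
}}

```text
time: 11.95
tool_pos: [444.9, 100.8, 15.5]
orientation: [0.651, 0.759, 0.0, -0.0]
ft_force: [-1.4, -0.4, -0.9]
gripper_width: 24.6
gripper_force: 0.3
```

{"api": "arm_command", "payload": {
  "motion": [-0.001, 0, 0, 0, 0, 0, 0.28, -0.001, 0, 0, 0, 0, 0, 0.28]
}}

```text
time: 12.12
tool_pos: [445.2, 98.8, 15.5]
orientation: [0.651, 0.759, 0.0, -0.0]
ft_force: [-0.4, 0.3, 0.2]
gripper_width: 24.3
gripper_force: 0.3
```

{"api": "arm_command", "payload": {
  "motion": [-0.001, 0, 0, 0, 0, 0, 0.28, -0.001, 0, 0, 0, 0, 0, 0.28]
}}

```text
time: 12.28
tool_pos: [445.5, 96.8, 15.5]
orientation: [0.651, 0.759, 0.0, -0.0]
ft_force: [-0.7, 0.8, 0.1]
gripper_width: 24.6
gripper_force: 0.3
```

{"api": "arm_command", "payload": {
  "motion": [-0.001, 0, 0, 0, 0, 0, 0.28, 0, 0, 0, 0, 0, 0, 0.28]
}}

```text
time: 12.45
tool_pos: [445.7, 95.6, 15.5]
orientation: [0.651, 0.759, -0.0, 0.0]
ft_force: [-1.2, -0.7, 0.5]
gripper_width: 24.2
gripper_force: 0.0
```

```bash
python3 q.py; python3 - <<'E'
from lid import *
lid('side')
c=snap('side'); cv2.imwrite('pics/s3.png',cv2.resize(c['pixels'][150:250,240:360],None,fx=6,fy=6,interpolation=cv2.INTER_CUBIC))
E
```

```text
12.45 [445.66  95.65  15.52] yaw_y(deg) 8.80231761392334 z [-0. -0. -1.] F [-1.21 -0.67  0.53] w 24.189492723276768
q,r -27.97406647877846 454.94825519058844 Fq 0.4824356183712656
side slopes mrad [1.68 2.7 ] z at foot 103.71500692511178 mid 103.51596619128857 4620 ((530.8052978515625, -120.73896789550781), (118.6620864868164, 287.90472412109375), 8.205589294433594)
```

View pics/s3.png

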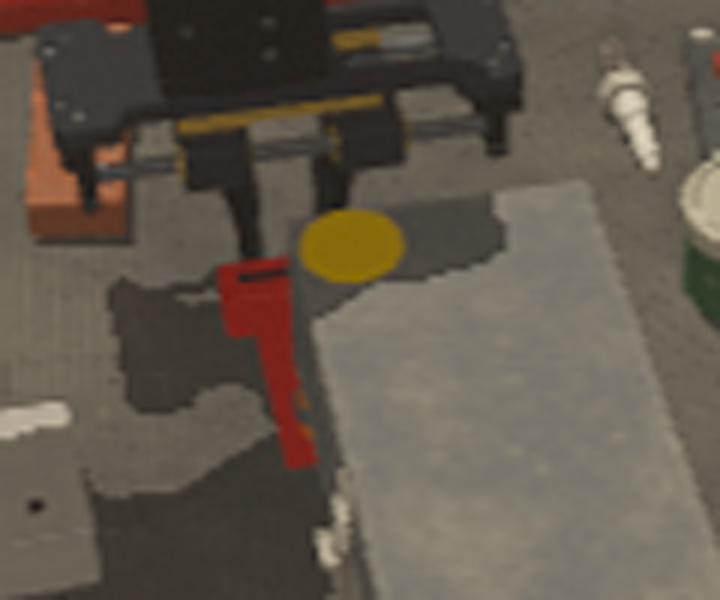

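{"api": "arm_command", "payload": {
  "motion": [-0.001, 0, 0, 0, 0, 0, 0.28, 0, 0, 0, 0, 0, 0, 0.28]
}}

```text
time: 12.72
tool_pos: [445.7, 94.8, 15.5]
orientation: [0.651, 0.759, -0.0, -0.0]
ft_force: [0.0, 0.8, 0.1]
gripper_width: 24.2
gripper_force: 0.0
```

{"api": "arm_command", "payload": {
  "motion": [-0.001, 0, 0, 0, 0, 0, 0.28, 0, 0, 0, 0, 0, 0, 0.28]
}}

```text
time: 12.88
tool_pos: [446.0, 93.8, 15.5]
orientation: [0.651, 0.759, -0.0, -0.0]
ft_force: [0.1, 0.7, -0.5]
gripper_width: 24.3
gripper_force: 0.0
```

{"api": "arm_command", "payload": {
  "motion": [-0.001, 0, 0, 0, 0, 0, 0.28, 0, 0, 0, 0, 0, 0, 0.28]
}}

```text
time: 13.05
tool_pos: [446.1, 92.8, 15.5]
orientation: [0.651, 0.759, 0.0, 0.0]
ft_force: [-0.5, -0.1, -0.9]
gripper_width: 24.3
gripper_force: 0.0
```

{"api": "arm_command", "payload": {
  "motion": [-0.001, 0, 0, 0, 0, 0, 0.28, 0, 0, 0, 0, 0, 0, 0.28]
}}

```text
time: 13.22
tool_pos: [446.3, 91.8, 15.5]
orientation: [0.651, 0.759, 0.0, 0.0]
ft_force: [1.0, 0.1, 0.2]
gripper_width: 24.2
gripper_force: 0.0
```

{"api": "arm_command", "payload": {
  "motion": [-0.001, 0, 0, 0, 0, 0, 0.28, 0, 0, 0, 0, 0, 0, 0.28]
}}

```text
time: 13.38
tool_pos: [446.5, 90.8, 15.5]
orientation: [0.651, 0.759, 0.0, 0.0]
ft_force: [-0.2, -0.5, -0.5]
gripper_width: 24.6
gripper_force: 0.0
```

{"api": "arm_command", "payload": {
  "motion": [-0.001, 0, 0, 0, 0, 0, 0.28, 0, 0, 0, 0, 0, 0, 0.28]
}}

```text
time: 13.55
tool_pos: [446.6, 89.8, 15.5]
orientation: [0.651, 0.759, 0.0, 0.0]
ft_force: [1.4, 0.1, -0.6]
gripper_width: 24.2
gripper_force: 0.0
```

```bash
python3 q.py; python3 - <<'E'
from lid import *
lid('side')
E
```

```text
13.55 [446.62  89.84  15.54] yaw_y(deg) 8.813089710954713 z [ 0.  0. -1.] F [ 1.35  0.15 -0.61] w 24.218061082722656
q,r -22.08808968380255 455.03490556700376 Fq 0.0579068442927789
side slopes mrad [2.48 2.3 ] z at foot 103.58269252243392 mid 103.48160902274488 4683 ((530.5230712890625, -120.62274169921875), (118.49949645996094, 288.7572021484375), 8.26113224029541)
```

{"api": "arm_command", "payload": {
  "motion": [-0.001, 0, 0, 0, 0, 0, 0.28, 0, 0, 0, 0, 0, 0, 0.28]
}}

```text
time: 13.77
tool_pos: [446.7, 88.9, 15.5]
orientation: [0.651, 0.759, 0.0, -0.0]
ft_force: [-0.6, -0.1, 0.1]
gripper_width: 24.2
gripper_force: 0.0
```

{"api": "arm_command", "payload": {
  "motion": [-0.001, 0, 0, 0, 0, 0, 0.28, 0, 0, 0, 0, 0, 0, 0.28]
}}

```text
time: 13.93
tool_pos: [446.9, 87.9, 15.5]
orientation: [0.651, 0.759, 0.0, 0.0]
ft_force: [0.4, 0.0, -0.3]
gripper_width: 24.4
gripper_force: 0.0
```

{"api": "arm_command", "payload": {
  "motion": [-0.001, 0, 0, 0, 0, 0, 0.28, 0, 0, 0, 0, 0, 0, 0.28]
}}

```text
time: 14.1
tool_pos: [447.0, 86.9, 15.5]
orientation: [0.651, 0.759, 0.0, 0.0]
ft_force: [-0.2, -0.1, -0.4]
gripper_width: 24.3
gripper_force: 0.0
```

{"api": "arm_command", "payload": {
  "motion": [-0.001, 0, 0, 0, 0, 0, 0.28, 0, 0, 0, 0, 0, 0, 0.28]
}}

```text
time: 14.27
tool_pos: [447.2, 85.9, 15.5]
orientation: [0.651, 0.759, -0.0, 0.0]
ft_force: [0.4, -0.7, 0.5]
gripper_width: 24.6
gripper_force: 0.0
```

```bash
python3 - <<'E'
from h import *
from scipy.spatial.transform import Rotation as Ro
c=snap('side'); cv2.imwrite('pics/s4.png',cv2.resize(c['pixels'][180:240,260:330],None,fx=10,fy=10,interpolation=cv2.INTER_CUBIC))
E
```

```text
(no output)
```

View pics/s4.png

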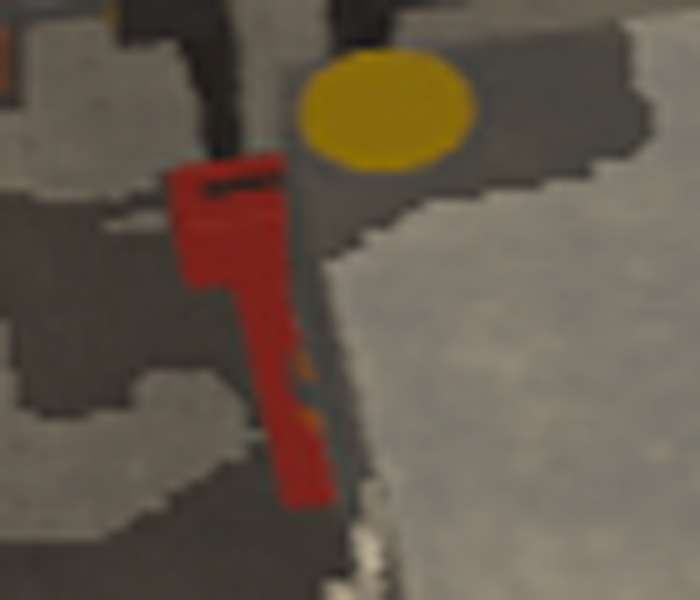

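```bash
python3 - <<'E'
from h import *
np.set_printoptions(precision=1,suppress=True)
d=np.array([np.sin(.15),-np.cos(.15)]);e=np.array([np.cos(.15),np.sin(.15)])
c=snap('side')
P=np.array([[284,504],[334,504],[300,425],[325,435],[185,287],[168,175],[282,155]])/10+[260-.45,180-.45]
zs=[1.5,1.5,8,8,0,22,22]
p=cv2.undistortPoints(P[:,None],np.array(c['mtx']),np.array(c['D']))[:,0]
for (a,b),z,n in zip(p,zs,['tipL','tipR','footL','foot','headfront','backL','backR']):
    r=c['Rw']@[a,b,1]; X=c['o']+r*(z+2.5-c['o'][2])/r[2]; print(n,X,X[:2]@d,X[:2]@e)
E
python3 q.py
```

```text
tipL [447.9 -31.1   4. ] 97.62888131382088 438.1829091280165
tipR [459.7 -31.7   4. ] 100.08521396280653 449.8301638601488
footL [452.1 -10.9  10.5] 78.30744105293842 445.444936516027
foot [458.1 -14.7  10.5] 82.9760823108132 450.75283413656473
headfront [423.7  49.2   2.5] 14.656236659322428 426.33783183478977
backL [420.6  66.7  24.5] -3.1285989397242617 425.8905772787181
backR [449.1  72.7  24.5] -4.796155187540156 454.93493393997323
14.37 [447.18  85.9   15.52] yaw_y(deg) 8.815076890642027 z [-0. -0. -1.] F [ 0.21  0.38 -0.31] w 24.572584869822524
q,r -18.111676130232862 454.9966361914189 Fq -0.34080538441991864
```

{"api": "arm_command", "payload": {
  "motion": [-0.001, 0, 0, 0, 0, 0, 0.28, 0, 0, 0, 0, 0, 0, 0.28]
}}

```text
time: 14.53
tool_pos: [447.4, 85.0, 15.5]
orientation: [0.651, 0.759, 0.0, -0.0]
ft_force: [0.4, -0.5, 0.7]
gripper_width: 24.3
gripper_force: 0.0
```

{"api": "arm_command", "payload": {
  "motion": [-0.001, 0, 0, 0, 0, 0, 0.28, 0, 0, 0, 0, 0, 0, 0.28]
}}

```text
time: 14.7
tool_pos: [447.5, 84.0, 15.5]
orientation: [0.651, 0.759, 0.0, 0.0]
ft_force: [0.6, 0.0, -0.1]
gripper_width: 24.5
gripper_force: 0.0
```

{"api": "arm_command", "payload": {
  "motion": [-0.001, 0, 0, 0, 0, 0, 0.28, 0, 0, 0, 0, 0, 0, 0.28]
}}

```text
time: 14.87
tool_pos: [447.6, 83.0, 15.5]
orientation: [0.651, 0.759, 0.0, -0.0]
ft_force: [-0.2, 0.0, -0.3]
gripper_width: 24.5
gripper_force: 0.0
```

{"api": "arm_command", "payload": {
  "motion": [-0.001, 0, 0, 0, 0, 0, 0.28, 0, 0, 0, 0, 0, 0, 0.28]
}}

```text
time: 15.03
tool_pos: [447.8, 82.1, 15.5]
orientation: [0.651, 0.759, 0.0, -0.0]
ft_force: [0.1, 0.5, -0.2]
gripper_width: 24.3
gripper_force: 0.2
```

```bash
python3 lid.py
```

```text
15.03 [447.8   82.07  15.52] yaw_y(deg) 8.820417461460138 z [-0.  0. -1.] F [ 0.05  0.46 -0.22] w 24.32903678533138
top slopes mrad [0.51 1.25] z at foot 101.54329443482696 mid 101.43394363446511 5008 ((527.583984375, -120.26809692382812), (118.28782653808594, 284.4525146484375), 8.33725357055664)
side slopes mrad [1.23 2.7 ] z at foot 103.74684437252479 mid 103.51915591354623 4606 ((530.9239501953125, -120.76036071777344), (118.5307846069336, 289.0240173339844), 8.22687816619873)
```

{"api": "arm_command", "payload": {
  "motion": [-0.001, 0, 0, 0, 0, 0, 0.28, 0, 0, 0, 0, 0, 0, 0.28]
}}

```text
time: 15.3
tool_pos: [447.9, 81.4, 15.5]
orientation: [0.651, 0.759, 0.0, -0.0]
ft_force: [0.3, 2.2, 0.5]
gripper_width: 24.5
gripper_force: 1.0
```

{"api": "arm_command", "payload": {
  "motion": [-0.001, 0, 0, 0, 0, 0, 0.28, 0, 0, 0, 0, 0, 0, 0.28]
}}

```text
time: 15.47
tool_pos: [448.0, 80.9, 15.5]
orientation: [0.65, 0.76, 0.0, -0.0]
ft_force: [-0.7, 4.4, 0.4]
gripper_width: 24.3
gripper_force: 2.1
```

Contact force is 4.4 N, so the wedge has taken up the gap. I'll back off, check level, and go to the pad.

{"api": "arm_command", "payload": {
  "motion": [0, 0, 0, 0, 0, 0, 0.28, 0.002, 0, 0, 0, 0, 0, 0.28, 0.008, 0, 0, 0, 0, 0, 0.28, 0.01, 0, -0.005, 0, 0, 0, 0.28, 0, 0, -0.025, 0, 0, 0, 0.28, 0, 0, -0.035, 0, 0, 0, 0.28, 0, 0, -0.035, 0, 0, 0, 0, 0, 0, -0.025, 0, 0, 0, 0]
}}

```text
time: 16.13
tool_pos: [445.8, 99.6, 142.9]
orientation: [0.651, 0.759, 0.001, 0.001]
ft_force: [1.0, 0.1, 0.2]
gripper_width: 17.2
gripper_force: 0.0
```

```bash
python3 lid.py; python3 -c "
from st import *
st([472.5,-8,122])"
```

```text
16.13 [445.76  99.61 142.86] yaw_y(deg) 8.777952220199525 z [ 0.  0. -1.] F [0.98 0.08 0.23] w 17.193980066620046
top slopes mrad [-0.36  1.47] z at foot 101.67631650160763 mid 101.48505867673803 4989 ((527.658447265625, -120.40718078613281), (118.28801727294922, 284.7594299316406), 8.340898513793945)
side slopes mrad [0.9 2.3] z at foot 103.72100364424902 mid 103.51751433436223 4648 ((531.045166015625, -120.94783020019531), (118.82816314697266, 288.36712646484375), 8.293598175048828)
16.23 [447.94 100.52 144.28] yaw_y(deg) 8.806873820791976 z [ 0.01  0.   -1.  ] F [ 0.53  1.01 -0.13] w 10.346472145506894
delta tool mm [-111.04    7.46   22.11]
```

{"api": "arm_command", "payload": {
  "motion": [0, 0, -0.01, 0, 0, 0, 0, -0.025, 0.002, 0, 0, 0, 0, 0, -0.03, 0.002, 0, 0, 0, 0, 0, -0.03, 0.002, 0, 0, 0, 0, 0, -0.026, 0.0015, 0.01, 0, 0, 0, 0, 0, 0, 0.015, 0, 0, 0, 0, 0, 0, 0.008, 0, 0, 0, 0, 0, 0, 0, 0, 0, 0, 0]
}}

```text
time: 16.9
tool_pos: [467.3, -8.6, 115.3]
orientation: [0.651, 0.759, -0.002, -0.002]
ft_force: [0.5, 0.2, 0.9]
gripper_width: 0.5
gripper_force: 0.0
```

```bash
python3 -c "
from st import *
st([472.5,-8,114])"
```

```text
16.9 [467.3   -8.61 115.28] yaw_y(deg) 8.805611331534397 z [-0.01 -0.   -1.  ] F [0.46 0.24 0.88] w 0.48811970606013744
delta tool mm [-0.19  5.24  1.25]
```

{"api": "arm_command", "payload": {
  "motion": [0, 0.002, -0.002, 0, 0, 0, 0, 0, 0.002, 0, 0, 0, 0, 0, 0, 0, 0, 0, 0, 0, 0, 0, 0, 0, 0, 0, 0, 0]
}}

```text
time: 17.23
tool_pos: [474.0, -7.4, 120.1]
orientation: [0.65, 0.76, 0.001, 0.0]
ft_force: [0.8, -0.1, -0.1]
gripper_width: 0.6
gripper_force: 0.0
```

{"api": "arm_command", "payload": {
  "motion": [0, 0, 0.001, 0, 0, 0, 0, 0, 0, 0.001, 0, 0, 0, 0, 0, 0, 0, 0, 0, 0, 0]
}}

```text
time: 17.48
tool_pos: [473.3, -7.9, 117.5]
orientation: [0.651, 0.759, -0.0, -0.0]
ft_force: [0.1, 0.9, -0.3]
gripper_width: 0.5
gripper_force: 0.0
```

{"api": "arm_command", "payload": {
  "motion": [0, 0, 0.001, 0, 0, 0, 0, 0, 0, 0.001, 0, 0, 0, 0, 0, 0, 0.001, 0, 0, 0, 0, 0, 0, 0, 0, 0, 0, 0]
}}

```text
time: 17.82
tool_pos: [473.4, -8.1, 114.5]
orientation: [0.651, 0.759, -0.0, -0.0]
ft_force: [-0.1, 0.8, -0.5]
gripper_width: 0.5
gripper_force: 0.0
```

{"api": "arm_command", "payload": {
  "motion": [0, 0, 0.001, 0, 0, 0, 0, 0, 0, 0, 0, 0, 0, 0]
}}

```text
time: 17.98
tool_pos: [473.5, -8.1, 114.4]
orientation: [0.651, 0.759, 0.0, -0.0]
ft_force: [-2.7, 0.7, 11.4]
gripper_width: 0.6
gripper_force: 4.8
```

{"api": "arm_command", "payload": {
  "motion": [0, 0, 0.001, 0, 0, 0, 0, 0, 0, 0, 0, 0, 0, 0]
}}

```text
time: 18.15
tool_pos: [473.4, -8.0, 114.2]
orientation: [0.651, 0.759, 0.0, -0.001]
ft_force: [-6.4, 0.6, 19.1]
gripper_width: 0.4
gripper_force: 9.4
```

```bash
python3 lid.py
```

```text
18.15 [473.43  -8.03 114.21] yaw_y(deg) 8.809565444649621 z [-0.  0. -1.] F [-6.43  0.56 19.09] w 0.4221623380665062
top slopes mrad [2.34 1.28] z at foot 101.54751246078095 mid 101.55360707261787 3390 ((531.9592895507812, -150.65863037109375), (118.03240966796875, 223.49252319335938), 8.260878562927246)
side slopes mrad [1.85 2.48] z at foot 103.67013735698468 mid 103.5079736863084 4656 ((530.4946899414062, -120.79753112792969), (118.66275024414062, 288.46893310546875), 8.401780128479004)
```

{"api": "arm_command", "payload": {
  "motion": [0, 0, 0, 0, 0, 0, 0, 0, 0, 0, 0, 0, 0, 0, 0, 0, 0, 0, 0, 0, 0, 0, 0, 0, 0, 0, 0, 0, 0, 0, 0, 0, 0, 0, 0, 0, 0, 0, 0, 0, 0, 0, 0, 0, 0, 0, 0, 0, 0, 0, 0, 0, 0, 0, 0, 0]
}}

```text
time: 18.92
tool_pos: [473.4, -8.0, 114.2]
orientation: [0.651, 0.759, 0.0, -0.001]
ft_force: [-6.8, 0.3, 18.6]
gripper_width: 0.5
gripper_force: 9.3
```

```bash
python3 lid.py && python3 -c "
from workcell import *
s=get_state()
if s['ft_force'][2]>8 and s['tool_pos'][2]>113.5: print(finish_job())"
```

```text
18.92 [473.42  -8.05 114.21] yaw_y(deg) 8.807500479206558 z [-0.  0. -1.] F [-6.77  0.34 18.63] w 0.4779918805085407
top slopes mrad [2.82 0.91] z at foot 101.27447024393082 mid 101.35353148861857 3374 ((531.787353515625, -150.59426879882812), (117.70027160644531, 223.3025665283203), 8.461383819580078)
side slopes mrad [2.19 2.21] z at foot 103.60937764589332 mid 103.49992210059466 4682 ((530.7399291992188, -120.24069213867188), (118.49386596679688, 289.5539245605469), 8.369048118591309)
the job is handed in; nothing more can be done
None
```

The job is handed in at about 19 s: the case tipped and came back level, the wedge went in until the push rose to 4.4 N, and the arm is holding the pad at about 19 N with the case level and firm. During the first press the fingers briefly pushed the pad with 61 N, against a 40 N limit stated for the arm and gripper body.

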